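# Let the slicing bed's feed back one notch

## Robot

A 7-joint arm with a two-finger parallel gripper is mounted at the origin on a cart in front of the work surface, level with it; the furniture and walls round the work are solid. World frame = base frame: x ahead of the robot, y to its left, z up, the work surface at z = 0. Lengths are in m, angles in rad, forces in N, time in s.
With the tool pointing down it reaches from about 0.4 to 0.875 m from the base axis. Payload 4.4 kg.
Tool frame: the origin (TCP) lies at the very end of the fingers, on their centre line; the grasp point (between the pads) lies manip.grasp_offset behind it (manip.grasp_offset is the distance from the TCP to the grasp point, in m); z points along the fingers, y is the direction in which the jaws open and shut (so a half turn about z gives the same grasp; the last joint's range is limited). The gripper opens to 85 mm and grips with 20 to 120 N. Pads are 22 mm wide; open, the fingers measure 114 mm over their backs; the gripper's body (76 mm by 85 mm) begins 54 mm behind the grasp point. The pads swing forward as they close: fully open they stand 13 mm farther back than shut.
Start: joints at [-1.263, 0.628, 0.038, 1.517, -0.027, 0.996, -0.02], TCP at [0.237, 0.605, 0.231] pointing down, gripper open.
Joint ranges: [-3.06, 3.06], [-0.37, 2.12], [-1.25, 1.32], [0.18, 2.47], [-1.1, 4.24], [0.23, 1.98], [-2.94, 2.94]. Speed limits (rad/s): [2.57, 2.57, 3.14, 3.14, 3.14, 3.14, 3.14].

## Interface

Orientations are given as a rotation vector (axis times angle).
In Python, from station import manip gives the robot as it stands. The module is installed in compiled form; this text tells all that it offers.
- The arm moves only by the tool step_arm, never from a script. Its argument "increments" is a list of rows, each an object of numbers: "wx", "wy", "wz": the turn, a rotation vector about the tool's x, y, z in rad; "tx", "ty", "tz": the shift along the tool's x, y, z in cm; "hand": the closure, from -1 (fully open) to 1 (shut). In form: [{"wx": .., "wy": .., "wz": .., "tx": .., "ty": .., "tz": .., "hand": ..}, ...]. A call has 1 to 8 rows; each row shifts and turns the commanded pose from where the row before left it, along the tool's axes as they then stand; what a row does not reach is not made up. A row lasts 1/10 s, in which the tool goes at most 50 mm and 8.59 degrees, less where a joint would pass 70% of its speed; a pose out of reach is approached as far as the arm can. A call is refused whole if a number of a shift passes 5 or a number of a turn 0.15, either way. A call with a gripper value outside its range is refused whole. The fingers move at their own pace and stop on an object; "force" is the grip in N (left out, the last holds). Time passes only in rows, so rows that do not move let the fingers close. It gives the time, the measured TCP pose, the force and the opening at its end, in the units of the state.
- manip.get_state(): the state, without advancing time (a new reading comes with each control period).
- manip.camera(name): name is "scene" or "top" or "wrist"; returns a dict with "pixels" (384x512x3 uint8, red, green, blue), "fx", "fy", "cx", "cy" (pixels), "camera_from_world" (4x4, takes a point from world to camera coordinates); the wrist camera has in their place "mount" (4x4, takes a point from camera to tool coordinates, whose origin is the TCP and whose axes are the flange's). Camera axes: x right, y down, z forward; pixel columns grow to the right and rows downward; lengths in m; the calibration is good to about 2 mm. A picture is of the moment at which its call begins: read the wrist's pose just before it. There is no depth.
- manip.hand_in(): hands the job in, once; it reports no verdict.
The state is a dict: "time_s": time; "joint_positions": joint angles; "joint_velocities": joint speeds; "effort": joint torques, N m; "ee_pos": TCP position; "orientation": TCP orientation; "force": force on the tool from outside, world axes, zero at the start; "moment": the same for the moment, N m; "width": finger opening in m.
Only numpy, scipy, OpenCV 4.12 (cv2) and the standard library are available. Lean on these libraries where they do the work, as an engineer would, in place of code of your own. Each camera call takes 0.05 s, during which the arm holds its last target. There are 200 camera calls.

## Task

The feed of the loaf-slicing bed has been wound one notch too tight against the little loaf. With your fingertips only, push the red ball over to the left so that the ratchet pawl lifts and stays up, push the star handle backward (its top to the left) about half a notch so that one tooth passes, push the ball back so that the pawl drops onto the wheel again, and push the handle on backward until the pawl stops it: exactly one notch back from where it was held. Pick nothing up, and leave the loaf and the things round about where they are.

Things in the scene. Friction and masses are not known exactly. Their poses are not given: they have to be found in the camera images.
- slicing_bed: Fixed loaf-slicing bed: beech board 108 x 350 mm, 24 high. Origin: centre of its underside; own x away from the operator, y to the left along the board, z up. Right half: slotted trough with the loaf, 85 high. Front (-x) side of the left half: the feed head (ratchet wheel, pawl, star handle) on a grey plate at x -57 to -50, 144 high. Pusher and rack behind it reach 107 high.
- push_knob (a point): Centre of the black ball knob (18 mm) on the uppermost of the star handle's 6 arms (9 mm thick); turns with the wheel, 56 mm from the shaft, in the plane bed x -138, which is 64 mm nearer the operator than ratchet and pawl. Starts 15 to 21 degrees right of straight above the shaft; pushed left (bed +y) it turns the wheel backward. Its axes turn with the wheel.
- wheel_hub (a point): Centre of the star handle on the shaft's axis, which lies along bed x: bed x -138, y +75, z +75 mm. Its axes turn with the wheel.
- feed_wheel (a joint): Angle of ratchet wheel and star handle, rad. Positive: top goes right (bed -y), pusher 20 mm/rad toward the loaf, met at about +0.15. Negative: backward, top goes left. 12 teeth 8 mm high, 104 mm over the tips: a notch is 0.524. A tooth is hard on the pawl at 0, -0.524, ...; starts at 0.01 to 0.10 (play). About 2 N at a knob turns it; it stays where left. Ends -1.5, +0.35.
- feed_pawl (a joint): Angle of the brass pawl, rad; pivot along bed x at bed y +123, z +131 mm. 0: nose down in a notch; on a tooth's back up to 0.2; positive: lifted, ball going left. A tumbler: beyond about 0.46 it falls over to its rest at 0.68 and stays up; below about 0.30 it falls back onto the ratchet. Under 1 N at the ball moves it. When down it stops the wheel dead at the next tooth going backward.
- pawl_ball (a point): Centre of the red ball (24 mm) on the pawl's lever, 60 mm from the pivot, moving with the pawl in the plane bed x -74. Pawl down: bed y +102, z +187 mm; pawl up at its rest: bed y +142, z +188. Push it left (bed +y) to lift the pawl, right (bed -y) to drop it. Its axes turn with the pawl.
- loaf_middle (a point): Middle of the small cheese-topped loaf (71 x 150 x 45 mm) lying loose in the trough between pusher and end gate, about 3 mm of play each side.
- bench_scraper: Bystander, loose: dough scraper, 92 x 112 x 19, steel blade and black round grip, left of the bed (mm). Origin: centre of its underside.
- price_ticket: Bystander, loose: small black price ticket in a steel foot, 70 x 24 x 58, left of the star handle (mm). Origin: centre of its underside.
- tape_roll: Bystander, loose: roll of brown tape lying flat, 92 mm across, 48 high, left of the bed (mm). Origin: centre of its underside.
- oat_roll: Bystander, loose: round roll with oats, 87 x 96 x 47, far left (mm). Origin: centre of its underside.
- kaiser_roll: Bystander, loose: kaiser roll, 97 x 96 x 61, in front of the bed, right of the star handle (mm). Origin: centre of its underside.
- mug: Bystander, loose: white mug with handle, 92 x 127 x 95, right of the bed (mm). Origin: centre of its underside.
- jam_jar: Bystander, loose: jam jar, 72 mm across, 102 high, right of and behind the bed (mm). Origin: centre of its underside.
- timer: Bystander, loose: red kitchen timer with a white dial, 62 x 70 x 70, at the right (mm). Origin: centre of its underside.

How it is judged:
By the outcome, as a careful person would: the job done as asked, in the order asked, and still so for the second after the job is handed in, with the robot touching nothing.
It also fails if it takes over 61 s, if anything falls off the work surface, if the arm or the gripper's body presses on something with over 40 N, if the wrist force passes 120 N, or if a joint passes its speed limit or range.

## Working session

There is one attempt and no reset: what is moved stays moved. The work goes in short steps, Python scripts to look and compute and a tool call to move; the robot and the scene stay as the last step left them, time stands still between calls to the robot, and variables do not carry over. Pictures are saved under pics/ and viewed, about 8 in all and at most 12, crops included, and the job is handed in when it is done.

Besides the shell and the picture viewer there is one more tool, called after "Request:" as name(argument=value, ...), one argument or row to a line, values as JSON. step_arm: Moves the arm, as the interface text tells. Its arguments: {"type":"object","properties":{"increments":{"type":"array"},"force":{"type":"number"}},"required":["increments"]}

```bash
mkdir -p pics; python3 - <<'E'
from station import manip
import cv2,numpy as np
s=manip.get_state();print(s)
print(manip.grasp_offset)
for n in ["scene","top"]:
    c=manip.camera(n);print(n,c["fx"],c["fy"],c["cx"],c["cy"],np.round(c["camera_from_world"],4).tolist())
    np.savez(f"pics/{n}0.npz",**{k:v for k,v in c.items()})
    cv2.imwrite(f"pics/{n}0.png",cv2.resize(c["pixels"][:,:,::-1],(800,600),interpolation=cv2.INTER_CUBIC))
E
```

```text
{'time_s': 0.0, 'joint_positions': array([-1.26279469,  0.62928751,  0.03842622,  1.51837137, -0.02702291,
        0.99627327, -0.02003411]), 'joint_velocities': array([-0.00084808, -0.00059641, -0.00060116, -0.0014039 ,  0.00088253,
        0.00128346,  0.00026211]), 'effort': array([-6.23463911e-04, -5.63386953e+01,  1.22595448e+00, -1.93440109e+01,
        1.10119113e-02,  1.07644260e-02,  8.17976002e-06]), 'ee_pos': array([0.23708623, 0.60456104, 0.23042568]), 'orientation': array([-5.83741566e-01, -3.08653016e+00,  2.81033999e-03]), 'force': array([0.47563803, 0.1195574 , 1.47391033]), 'moment': array([ 0.01370623, -0.04634149, -0.02690952]), 'width': 0.08527398418274827}
0.0187
scene 352.05293880435624 352.05293880435624 252.59007871111584 184.91904467463493 [[0.4338, -0.901, 0.0093, -0.2267], [-0.5965, -0.2949, -0.7465, 0.4214], [0.6753, 0.3183, -0.6654, 1.0171], [0.0, 0.0, 0.0, 1.0]]
top 387.341682582498 387.341682582498 258.3647111781072 195.66426571774753 [[-0.0122, -0.9999, -0.0065, 0.0467], [-0.9725, 0.0134, -0.2326, 0.5526], [0.2326, 0.0035, -0.9726, 1.5126], [0.0, 0.0, 0.0, 1.0]]
```

View pics/scene0.png

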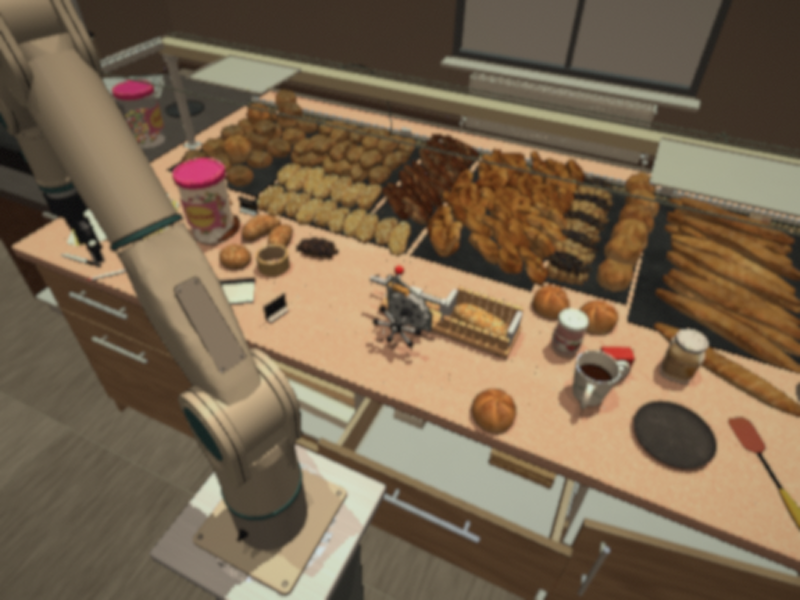

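View pics/top0.png

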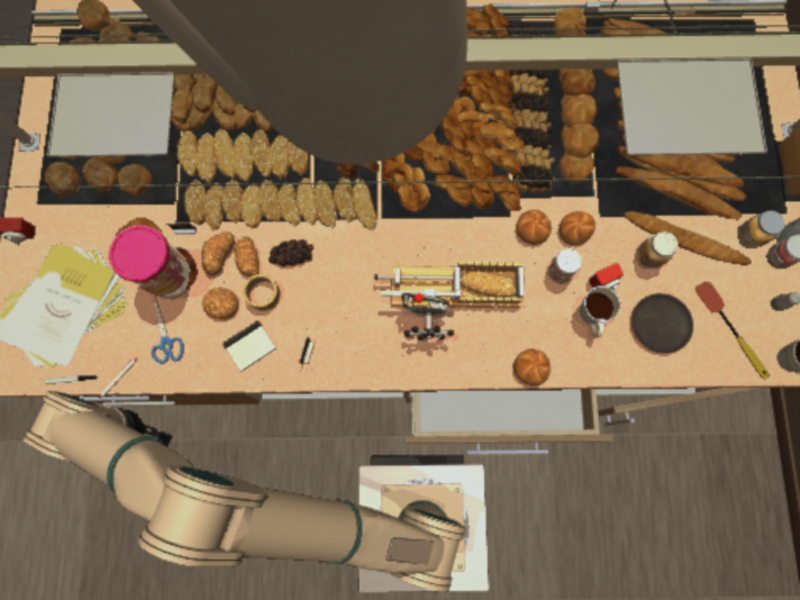

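The scene view shows the feed head at about (400,300), with the red ball at (399,270). In the top view the bed spans about (395–525, 262–305), nearly aligned with the world axes. The star handle is at (428,333) and the red ball at about (420,298). Next I measure these points.

```bash
cat > h.py <<'E'
import numpy as np,cv2
from station import manip
def load(n): return dict(np.load(f"pics/{n}.npz"))
def ray(c,u,v):
    T=c["camera_from_world"];R=T[:3,:3];o=-R.T@T[:3,3]
    d=R.T@np.array([(u-c["cx"])/c["fx"],(v-c["cy"])/c["fy"],1.]);return o,d/np.linalg.norm(d)
def onz(c,u,v,z):
    o,d=ray(c,u,v);return o+d*(z-o[2])/d[2]
def tri(rs):
    A=sum(np.eye(3)-np.outer(d,d) for o,d in rs);b=sum((np.eye(3)-np.outer(d,d))@o for o,d in rs)
    p=np.linalg.solve(A,b);return p,[np.linalg.norm((np.eye(3)-np.outer(d,d))@(p-o)) for o,d in rs]
def proj(c,p):
    q=c["camera_from_world"][:3]@np.append(p,1);return c["fx"]*q[0]/q[2]+c["cx"],c["fy"]*q[1]/q[2]+c["cy"]
def red(c,box):
    x0,x1,y0,y1=box;im=c["pixels"][y0:y1,x0:x1].astype(float)
    r,g,b=im[...,0],im[...,1],im[...,2]
    w=np.clip(r-1.8*np.maximum(g,b)-20,0,None)
    n,l,st,ce=cv2.connectedComponentsWithStats((w>0).astype(np.uint8))
    k=1+np.argmax(st[1:,4]);m=l==k;yy,xx=np.nonzero(m);
    return xx.mean()+x0,yy.mean()+y0,st[k].tolist()
E
python3 - <<'E'
from h import *
s,t=load("scene0"),load("top0")
a=red(s,(240,270,160,185));b=red(t,(255,285,180,200));print(a,b)
print(tri([ray(s,*a[:2]),ray(t,*b[:2])]))
im=np.hstack([cv2.resize(s["pixels"][155:235,215:345],(390*1,240),interpolation=cv2.INTER_CUBIC)])
A=cv2.resize(t["pixels"][160:225,235:345],None,fx=7,fy=7,interpolation=cv2.INTER_CUBIC)
cv2.imwrite("pics/c_top.png",A[:,:,::-1])
B=cv2.resize(s["pixels"][160:235,220:340],None,fx=6.5,fy=6.5,interpolation=cv2.INTER_CUBIC)
cv2.imwrite("pics/c_scene.png",B[:,:,::-1])
E
```

```text
(np.float64(255.0), np.float64(172.21052631578948), [13, 10, 5, 5, 19]) (np.float64(267.56), np.float64(190.08), [10, 8, 6, 5, 25])
(array([0.54514227, 0.00379079, 0.18832193]), [np.float64(0.0004858095478142151), np.float64(0.0004858095478142195)])
```

View pics/c_top.png

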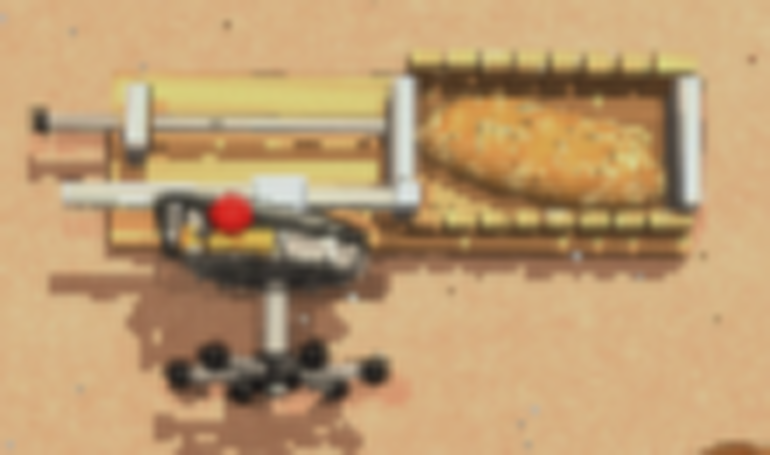

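View pics/c_scene.png

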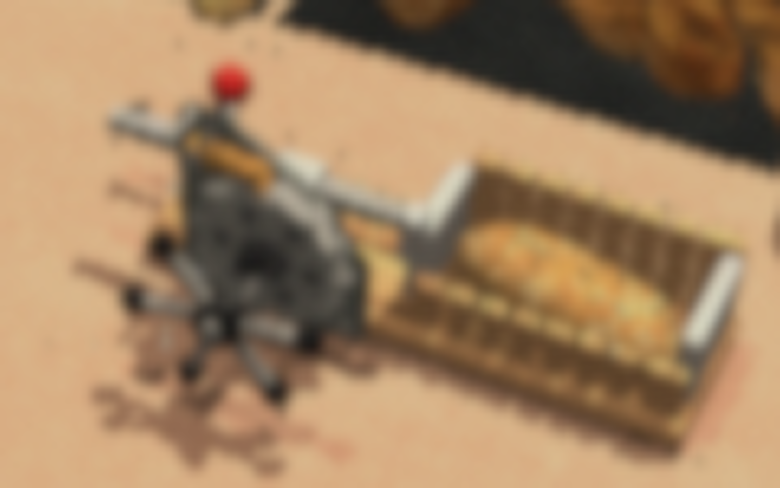

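The crops show the red ball at crop-top (231,214), the knobs at (180,375), (213,355), (312,355) and (373,370), and the board's near edge from (108,248) to (690,255). The pawl is down: the ball triangulates to z = 0.188, against 0.187 stated. Next I work out the bed frame and check it against the knobs.

```bash
python3 - <<'E'
from h import *
s,t=load("scene0"),load("top0")
T=lambda u,v:(u/7+235-.43,v/7+160-.43)
S=lambda u,v:(u/6.5+220-.43,v/6.5+160-.43)
for n,u,v,z in [("nearL",110,246,.024),("nearR",690,238,.024),("nearRbot",690,256,.0),("nearLbot",110,256,.0),("farL",112,78,.024),("scr_kn right78",373,370,.087),("kn left102",180,375,.063),("up right18",312,355,.128),("up left42",213,355,.117)]:
    print(n,np.round(onz(t,*T(u,v),z),4))
# bed from ball and yaw guesses
ball=np.array([.5451,.0038])
for yaw in (0,-.02):
    c,sn=np.cos(yaw),np.sin(yaw);R=np.array([[c,-sn],[sn,c]])
    o=ball-R@np.array([-.074,.102]);print(yaw,"orig",o)
    W=lambda x,y,z:np.append(o+R@np.array([x,y]),z)
    for nm,p in dict(hub=(-.138,.075,.075),nL=(-.054,.175,.024),nR=(-.054,-.175,.024),nRb=(-.054,-.175,0),nLb=(-.054,.175,0),fL=(.054,.175,.024),kr18=(-.138,.075-.0173,.1283),kl42=(-.138,.075+.0375,.1166),kr78=(-.138,.0202,.0866),kl102=(-.138,.1298,.0634),kl162=(-.138,.0923,.0217)).items():
        a=proj(t,W(*p));b=proj(s,W(*p));print(nm,np.round(W(*p),4),"top",np.round([(a[0]-234.57)*7,(a[1]-159.57)*7]),"scene",np.round([(b[0]-219.57)*6.5,(b[1]-159.57)*6.5]))
E
```

```text
nearL [0.5676 0.0734 0.024 ]
nearR [ 0.5678 -0.2733  0.024 ]
nearRbot [ 0.5624 -0.2773  0.    ]
nearLbot [0.5672 0.074  0.    ]
farL [0.6725 0.0714 0.024 ]
scr_kn right78 [ 0.4779 -0.0769  0.087 ]
kn left102 [0.4811 0.0326 0.063 ]
up right18 [ 0.4789 -0.0405  0.128 ]
up left42 [0.4818 0.0141 0.117 ]
0 orig [ 0.6191 -0.0982]
hub [ 0.4811 -0.0232  0.075 ] top [278. 370.] scene [221. 317.]
nL [0.5651 0.0768 0.024 ] top [104. 250.] scene [133. 236.]
nR [ 0.5651 -0.2732  0.024 ] top [690. 242.] scene [682. 424.]
nRb [ 0.5651 -0.2732  0.    ] top [683. 252.] scene [676. 452.]
nLb [0.5651 0.0768 0.    ] top [105. 259.] scene [133. 264.]
fL [0.6731 0.0768 0.024 ] top [103.  77.] scene [209. 133.]
kr18 [ 0.4811 -0.0405  0.1283] top [312. 351.] scene [251. 258.]
kl42 [0.4811 0.0143 0.1166] top [213. 356.] scene [161. 243.]
kr78 [ 0.4811 -0.078   0.0866] top [375. 365.] scene [311. 333.]
kl102 [0.4811 0.0316 0.0634] top [182. 375.] scene [135. 301.]
kl162 [ 0.4811 -0.0059  0.0217] top [245. 387.] scene [193. 372.]
-0.02 orig [ 0.61704534 -0.0996595 ]
hub [ 0.4806 -0.0219  0.075 ] top [275. 371.] scene [219. 317.]
nL [0.5666 0.0764 0.024 ] top [105. 248.] scene [134. 235.]
nR [ 0.5596 -0.2735  0.024 ] top [691. 251.] scene [680. 431.]
nRb [ 0.5596 -0.2735  0.    ] top [684. 261.] scene [674. 459.]
nLb [0.5666 0.0764 0.    ] top [106. 257.] scene [135. 263.]
fL [0.6745 0.0742 0.024 ] top [107.  75.] scene [214. 133.]
kr18 [ 0.4802 -0.0392  0.1283] top [310. 353.] scene [248. 258.]
kl42 [0.4813 0.0156 0.1166] top [210. 356.] scene [159. 242.]
kr78 [ 0.4795 -0.0767  0.0866] top [372. 367.] scene [308. 335.]
kl102 [0.4817 0.0329 0.0634] top [180. 374.] scene [133. 299.]
kl162 [ 0.4809 -0.0046  0.0217] top [243. 388.] scene [191. 371.]
```

The bed is consistent in both views: origin at about (0.618, -0.099), yaw about -0.01, hub at (0.481, -0.0225, 0.075), and the top knob at (0.481, -0.040, 0.128). I align the tool with the bed, shut the fingers and go over.

Request:
step_arm(
  increments=[
    {"wz":-0.125,"tz":-1,"hand":1},
    {"wz":-0.125,"tz":-2,"hand":1},
    {"wz":-0.124,"tz":-2,"hand":1},
    {"tx":-1.5,"ty":-3.5,"hand":1},
    {"tx":-1.5,"ty":-3.5,"hand":1},
    {"tx":-1.5,"ty":-3.5,"hand":1},
  ],
  force=30,
)

```text
validation failed for argument at $.in...
```

Request:
step_arm(
  increments=[
    {"wx":0.0,"wy":0.0,"wz":-0.125,"tx":0.0,"ty":0.0,"tz":-1.0,"hand":1.0},
    {"wx":0.0,"wy":0.0,"wz":-0.125,"tx":0.0,"ty":0.0,"tz":-2.0,"hand":1.0},
    {"wx":0.0,"wy":0.0,"wz":-0.124,"tx":0.0,"ty":0.0,"tz":-2.0,"hand":1.0},
  ],
  force=30.0,
)

```text
time_s: 0.4
ee_pos: [0.2371, 0.6046, 0.281]
orientation: [0.008, -3.141, 0.003]
force: [-0.1, -0.4, 0.5]
width: 0.0442
```

Request:
step_arm(
  increments=[
    {"wx":0,"wy":0,"wz":0,"tx":-1.5,"ty":-3.5,"tz":0,"hand":1},
    {"wx":0,"wy":0,"wz":0,"tx":-1.5,"ty":-3.5,"tz":0,"hand":1},
    {"wx":0,"wy":0,"wz":0,"tx":-2,"ty":-4.5,"tz":0,"hand":1},
    {"wx":0,"wy":0,"wz":0,"tx":-2,"ty":-4.5,"tz":0,"hand":1},
    {"wx":0,"wy":0,"wz":0,"tx":-2,"ty":-4.5,"tz":0,"hand":1},
    {"wx":0,"wy":0,"wz":0,"tx":-2,"ty":-4.5,"tz":0,"hand":1},
    {"wx":0,"wy":0,"wz":0,"tx":-2,"ty":-4.5,"tz":0,"hand":1},
    {"wx":0,"wy":0,"wz":0,"tx":-2,"ty":-4.5,"tz":0,"hand":1},
  ],
)

```text
time_s: 1.2
ee_pos: [0.3877, 0.2631, 0.2812]
orientation: [0.001, -3.141, 0.0]
force: [1.3, 0.2, 0.2]
width: 0.0004
```

Request:
step_arm(
  increments=[
    {"wx":0,"wy":0,"wz":0,"tx":-2,"ty":-4,"tz":0,"hand":1},
    {"wx":0,"wy":0,"wz":0,"tx":-2,"ty":-4,"tz":0,"hand":1},
    {"wx":0,"wy":0,"wz":0,"tx":-2,"ty":-4,"tz":0,"hand":1},
    {"wx":0,"wy":0,"wz":0,"tx":-2,"ty":-4,"tz":0,"hand":1},
    {"wx":0,"wy":0,"wz":0,"tx":-2,"ty":-4,"tz":0,"hand":1},
    {"wx":0,"wy":0,"wz":0,"tx":-2,"ty":-4,"tz":0,"hand":1},
    {"wx":0,"wy":0,"wz":0,"tx":-2,"ty":-4,"tz":0,"hand":1},
    {"wx":0,"wy":0,"wz":0,"tx":-1,"ty":-3,"tz":0,"hand":1},
  ],
)

```text
time_s: 2.0
ee_pos: [0.5385, -0.0481, 0.281]
orientation: [0.004, 3.141, -0.002]
force: [-0.2, -0.5, 0.1]
width: 0.0001
```

```bash
python3 - <<'E'
from h import *
print(manip.get_state()["ee_pos"])
c=manip.camera("wrist");print(c["fx"],c["fy"],c["cx"],c["cy"],np.round(c["mount"],4).tolist())
np.savez("pics/w0.npz",**c)
cv2.imwrite("pics/w0.png",c["pixels"][:,:,::-1])
c=manip.camera("top");print(red(c,(240,290,170,205)))
c=manip.camera("scene");print(red(c,(240,275,160,190)))
E
```

```text
[ 0.53847647 -0.04805032  0.28100107]
339.83933351880177 339.83933351880177 251.0755692158744 192.9506303782167 [[0.0005, -0.9631, -0.2691, 0.0679], [1.0, 0.0006, -0.0003, -0.0], [0.0004, -0.2691, 0.9631, -0.1428], [0.0, 0.0, 0.0, 1.0]]
(np.float64(267.5), np.float64(190.0), [25, 18, 6, 5, 26])
(np.float64(255.0), np.float64(172.21052631578948), [13, 10, 5, 5, 19])
```

View pics/w0.png

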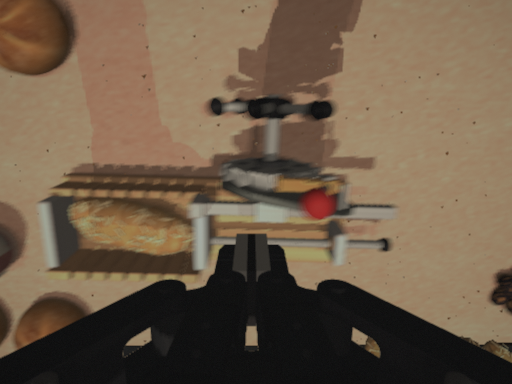

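The wrist view shows the ball at (319,205), the star handle along row 107, and the shut fingertips at columns 237–269, which makes them about 15 mm wide. I descend to the right of the ball.

Request:
step_arm(
  increments=[
    {"wx":0,"wy":0,"wz":0,"tx":-0.4,"ty":0,"tz":2.5,"hand":1},
    {"wx":0,"wy":0,"wz":0,"tx":-0.3,"ty":0,"tz":3,"hand":1},
    {"wx":0,"wy":0,"wz":0,"tx":0,"ty":0,"tz":2.5,"hand":1},
    {"wx":0,"wy":0,"wz":0,"tx":0,"ty":0,"tz":2,"hand":1},
    {"wx":0,"wy":0,"wz":0,"tx":0,"ty":1,"tz":0,"hand":1},
    {"wx":0,"wy":0,"wz":0,"tx":0,"ty":0,"tz":0,"hand":1},
  ],
)

```text
time_s: 2.75
ee_pos: [0.5443, -0.0315, 0.1814]
orientation: [0.006, -3.141, -0.003]
force: [0.4, -0.4, 0.0]
width: -0.0001
```

Request:
step_arm(
  increments=[
    {"wx":0,"wy":0,"wz":0,"tx":0,"ty":0.8,"tz":0,"hand":1},
    {"wx":0,"wy":0,"wz":0,"tx":0,"ty":0.6,"tz":0,"hand":1},
    {"wx":0,"wy":0,"wz":0,"tx":0,"ty":0.6,"tz":0,"hand":1},
    {"wx":0,"wy":0,"wz":0,"tx":0,"ty":0.6,"tz":0,"hand":1},
    {"wx":0,"wy":0,"wz":0,"tx":0,"ty":0.6,"tz":0,"hand":1},
    {"wx":0,"wy":0,"wz":0,"tx":0,"ty":0.6,"tz":0,"hand":1},
    {"wx":0,"wy":0,"wz":0,"tx":0,"ty":0.6,"tz":0,"hand":1},
    {"wx":0,"wy":0,"wz":0,"tx":0,"ty":0.5,"tz":0,"hand":1},
  ],
)

```text
time_s: 3.55
ee_pos: [0.5442, 0.015, 0.1811]
orientation: [0.001, -3.141, -0.001]
force: [-1.0, -0.1, 0.1]
width: 0.0002
```

```bash
cat >> h.py <<'E'
def ballnow(tag=None):
    t=manip.camera("top");s=manip.camera("scene")
    a=red(s,(240,275,160,190));b=red(t,(235,290,170,205))
    print("ball",np.round(tri([ray(s,*a[:2]),ray(t,*b[:2])])[0],4),"top-y",np.round(onz(t,*b[:2],.188),4),a,b)
    if tag: np.savez(f"pics/{tag}.npz",**s)
    st=manip.get_state();print(st["time_s"],np.round(st["ee_pos"],4),np.round(st["force"],2))
E
python3 -c "
from h import *
ballnow()"
```

```text
Traceback (most recent call last):
  File "h.py", line 23, in ballnow
    a=red(s,(240,275,160,190));b=red(t,(235,290,170,205))
                                 ~~~^^^^^^^^^^^^^^^^^^^^^
  File "h.py", line 19, in red
    k=1+np.argmax(st[1:,4]);m=l==k;yy,xx=np.nonzero(m);
        ~~~~~~~~~^^^^^^^^^^
ValueError: attempt to get argmax of an empty sequence
```

```bash
cat >> h.py <<'E'
from scipy.spatial.transform import Rotation as Ro
def wcam():
    st=manip.get_state();c=manip.camera("wrist")
    X=np.eye(4);X[:3,:3]=Ro.from_rotvec(st["orientation"]).as_matrix();X[:3,3]=st["ee_pos"]
    c["camera_from_world"]=np.linalg.inv(X@c["mount"]);return c
def onplane(c,u,v,x):
    o,d=ray(c,u,v);return o+d*(x-o[0])/d[0]
def ballnow(tag=None):
    st=manip.get_state();print(st["time_s"],np.round(st["ee_pos"],4),np.round(st["force"],2))
    rs=[]
    for n,c,box in [("scene",manip.camera("scene"),(235,280,155,190)),("top",manip.camera("top"),(235,290,170,205)),("wrist",wcam(),(0,512,0,384))]:
        if tag: np.savez(f"pics/{tag}_{n}.npz",**c)
        try: a=red(c,box)
        except ValueError: print(n,"none");continue
        if a[2][4]>=(10 if n!="wrist" else 60):
            rs.append(ray(c,*a[:2]))
        print(n,np.round(a[:2],1),a[2],"z.188:",np.round(onz(c,*a[:2],.188),4))
    if len(rs)>1: print("ball",[np.round(q,4) for q in tri(rs)])
E
python3 -c "
from h import *
ballnow('b1')"
```

```text
3.65 [0.5443 0.0154 0.1811] [-0.49 -0.65  0.33]
scene [245.6 169.4] [9, 13, 4, 4, 13] z.188: [0.5452 0.0409 0.188 ]
top none
wrist [315.2 259.1] [289, 233, 54, 54, 2221] z.188: [0.5446 0.0423 0.188 ]
ball [array([0.5452, 0.0417, 0.1876]), array([0.0008, 0.0008])]
```

The ball now sits at y = 0.042, clear of the finger (gap about 7 mm), so the pawl is at its upper rest. Now to the right side of the knob.

Request:
step_arm(
  increments=[
    {"wx":0,"wy":0,"wz":0,"tx":0,"ty":-2,"tz":0,"hand":1},
    {"wx":0,"wy":0,"wz":0,"tx":0,"ty":-2,"tz":-3,"hand":1},
    {"wx":0,"wy":0,"wz":0,"tx":0,"ty":0,"tz":-4,"hand":1},
    {"wx":0,"wy":0,"wz":0,"tx":3,"ty":-2.5,"tz":0,"hand":1},
    {"wx":0,"wy":0,"wz":0,"tx":3.8,"ty":-2.5,"tz":0,"hand":1},
    {"wx":0,"wy":0,"wz":0,"tx":0,"ty":0,"tz":0,"hand":1},
    {"wx":0,"wy":0,"wz":0,"tx":0,"ty":0,"tz":0,"hand":1},
  ],
)

```text
time_s: 4.5
ee_pos: [0.476, -0.0768, 0.2517]
orientation: [0.004, 3.141, -0.0]
force: [-0.3, 0.2, -0.4]
width: 0.0001
```

```bash
python3 - <<'E'
from h import *
ballnow('b2')
c=load("b2_wrist")
p=c["pixels"].copy()
for a in (12,18,24):
    a=np.radians(a);u=proj(c,[.481,-.0225-.056*np.sin(a),.075+.056*np.cos(a)]);print(np.round(u,1))
cv2.imwrite("pics/b2w.png",p[:,:,::-1])
E
```

```text
4.5 [ 0.476  -0.0768  0.2517] [-0.28  0.19 -0.37]
scene [245.5 169. ] [9, 12, 4, 5, 16] z.188: [0.547  0.0422 0.188 ]
top [257.5 190.1] [20, 18, 6, 6, 27] z.188: [0.5454 0.042  0.188 ]
wrist [421.9 301.5] [404, 285, 37, 35, 994] z.188: [0.5451 0.0428 0.188 ]
ball [array([0.5448, 0.0418, 0.1895]), array([0.0006, 0.0002, 0.0006])]
[302.4 190. ]
[295.1 189.5]
[288.1 188.8]
```

View pics/b2w.png

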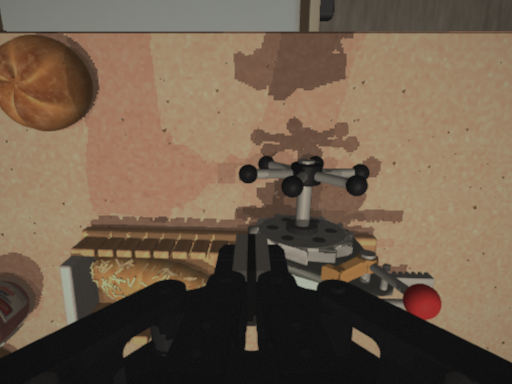

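The wrist view shows the uppermost knob at (292,186), matching about 20° right in my model, and the ball over to the left at (422,302). I descend right of the knob.

Request:
step_arm(
  increments=[
    {"wx":0,"wy":0,"wz":0,"tx":0,"ty":0,"tz":3,"hand":1},
    {"wx":0,"wy":0,"wz":0,"tx":0,"ty":0,"tz":4,"hand":1},
    {"wx":0,"wy":0,"wz":0,"tx":0,"ty":0,"tz":3.2,"hand":1},
    {"wx":0,"wy":0,"wz":0,"tx":0,"ty":0,"tz":2,"hand":1},
    {"wx":0,"wy":0,"wz":0,"tx":0,"ty":0,"tz":1,"hand":1},
    {"wx":0,"wy":0,"wz":0,"tx":0,"ty":1,"tz":0,"hand":1},
    {"wx":0,"wy":0,"wz":0,"tx":0,"ty":0,"tz":0,"hand":1},
    {"wx":0,"wy":0,"wz":0,"tx":0,"ty":0,"tz":0,"hand":1},
  ],
)

```text
time_s: 5.45
ee_pos: [0.4775, -0.0651, 0.1203]
orientation: [-0.003, 3.139, 0.0]
force: [-0.5, -0.1, 0.4]
width: -0.0
```

Next I push left about 26 mm, to TCP y ≈ -0.039.

Request:
step_arm(
  increments=[
    {"wx":0,"wy":0,"wz":0,"tx":0,"ty":0.5,"tz":0,"hand":1},
    {"wx":0,"wy":0,"wz":0,"tx":0,"ty":0.4,"tz":0,"hand":1},
    {"wx":0,"wy":0,"wz":0,"tx":0,"ty":0.4,"tz":0,"hand":1},
    {"wx":0,"wy":0,"wz":0,"tx":0,"ty":0.4,"tz":0,"hand":1},
    {"wx":0,"wy":0,"wz":0,"tx":0,"ty":0.4,"tz":0,"hand":1},
    {"wx":0,"wy":0,"wz":0,"tx":0,"ty":0.4,"tz":0,"hand":1},
    {"wx":0,"wy":0,"wz":0,"tx":0,"ty":0,"tz":0,"hand":1},
  ],
)

```text
time_s: 6.15
ee_pos: [0.4764, -0.0397, 0.1193]
orientation: [0.002, -3.141, -0.001]
force: [0.5, -0.5, -1.2]
width: 0.0002
```

```bash
python3 - <<'E'
from h import *
ballnow('b3')
c=load("b3_wrist")
for a in (-6,0,6):
    a=np.radians(a);print(np.round(proj(c,[.481,-.0225-.056*np.sin(a),.075+.056*np.cos(a)]),1))
cv2.imwrite("pics/b3w.png",c["pixels"][:,:,::-1])
E
```

```text
6.15 [ 0.4764 -0.0397  0.1193] [ 0.5  -0.51 -1.2 ]
scene [245.9 169. ] [9, 12, 5, 5, 20] z.188: [0.5479 0.0411 0.188 ]
top [257.5 190.1] [20, 18, 6, 6, 27] z.188: [0.5454 0.042  0.188 ]
wrist none
ball [array([0.5456, 0.0411, 0.1894]), array([0.0011, 0.0011])]
[305.6 274.7]
[292. 275.]
[278.3 274.6]
```

View pics/b3w.png

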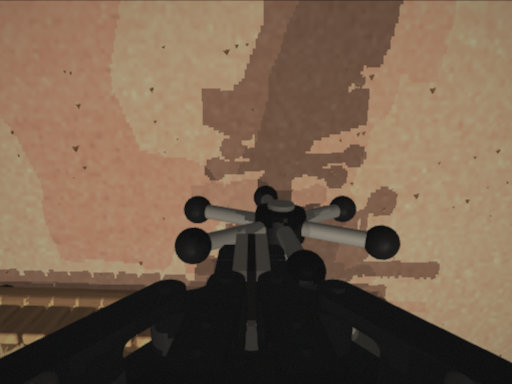

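The knob is at (305,268), with the side knobs at (193,245) and (381,241). That puts it slightly past the top. I fit the handle angle from all six knob centres before and after the push.

```bash
cat >> h.py <<'E'
from scipy.optimize import least_squares
def wheel(c,px,degs0):
    """px: knob pixels, degs0: rough angles right of top (deg). returns hub, theta offset(deg)"""
    px=np.array(px,float)
    def f(p):
        a=np.radians(np.array(degs0)+p[3]*10);h=np.array([.481,-.0225,.075])+p[:3]*.01
        q=np.array([proj(c,h+[0,-.056*np.sin(t),.056*np.cos(t)]) for t in a])
        return np.r_[(q-px).ravel(),p[:3]*5]
    r=least_squares(f,np.zeros(4));return np.round([.481+r.x[0]*.01,-.0225+r.x[1]*.01,.075+r.x[2]*.01],4),r.x[3]*10,np.round(r.fun,1)
E
python3 - <<'E'
from h import *
c=load("b2_wrist")
print(wheel(c,[(292,186),(357,186),(248,174),(361,173),(266,162)],[20,-40,80,-100,140]))
c=load("b3_wrist")
print(wheel(c,[(305,268),(193,245),(381,241),(198,209),(343,208),(266,197)],[-5,55,-65,115,-125,175]))
E
```

```text
(array([ 0.4789, -0.0229,  0.0757]), np.float64(0.7444370460309755), array([-0.4,  0.9, -0.4, -1.8,  0.3,  1.1, -0.2, -1.8,  1. ,  2.4, -1.1,
       -0.2,  0.4]))
(array([ 0.4786, -0.0231,  0.0745]), np.float64(-0.7124564588746609), array([-1.3,  1.1,  0.4,  1.4,  0.4, -2.1,  0.8,  1.6, -0.1, -1.8,  0.3,
       -0.3, -1.2, -0.3, -0.3]))
```

The handle went from 20.7° to -5.7°, i.e. 0.46 rad, so the wheel is at about -0.36. One tooth has passed and the next is not reached. The fingers are effectively about 13 mm half-wide at contact height. Now I go over to the left of the ball.

Request:
step_arm(
  increments=[
    {"wx":0,"wy":0,"wz":0,"tx":0,"ty":-1.2,"tz":0,"hand":1},
    {"wx":0,"wy":0,"wz":0,"tx":0,"ty":0,"tz":-4,"hand":1},
    {"wx":0,"wy":0,"wz":0,"tx":0,"ty":0,"tz":-5,"hand":1},
    {"wx":0,"wy":0,"wz":0,"tx":0,"ty":0,"tz":-4.5,"hand":1},
    {"wx":0,"wy":0,"wz":0,"tx":-2,"ty":4,"tz":0,"hand":1},
    {"wx":0,"wy":0,"wz":0,"tx":-2,"ty":4,"tz":0,"hand":1},
    {"wx":0,"wy":0,"wz":0,"tx":-2,"ty":4,"tz":0,"hand":1},
    {"wx":0,"wy":0,"wz":0,"tx":-1,"ty":2,"tz":0,"hand":1},
  ],
)

```text
time_s: 7.1
ee_pos: [0.5476, 0.0908, 0.2542]
orientation: [-0.006, 3.141, 0.003]
force: [-0.0, -0.2, -0.0]
width: -0.0002
```

Request:
step_arm(
  increments=[
    {"wx":0,"wy":0,"wz":0,"tx":0,"ty":0,"tz":0,"hand":1},
    {"wx":0,"wy":0,"wz":0,"tx":0,"ty":0,"tz":0,"hand":1},
  ],
)

```text
time_s: 7.3
ee_pos: [0.546, 0.0861, 0.2537]
orientation: [-0.0, -3.14, 0.002]
force: [-0.1, -1.0, 0.1]
width: -0.0002
```

Request:
step_arm(
  increments=[
    {"wx":0,"wy":0,"wz":0,"tx":0,"ty":0,"tz":3,"hand":1},
    {"wx":0,"wy":0,"wz":0,"tx":0,"ty":0,"tz":3,"hand":1},
    {"wx":0,"wy":0,"wz":0,"tx":0,"ty":0,"tz":1.2,"hand":1},
    {"wx":0,"wy":0,"wz":0,"tx":0,"ty":-1,"tz":0,"hand":1},
    {"wx":0,"wy":0,"wz":0,"tx":0,"ty":-0.8,"tz":0,"hand":1},
    {"wx":0,"wy":0,"wz":0,"tx":0,"ty":-0.8,"tz":0,"hand":1},
    {"wx":0,"wy":0,"wz":0,"tx":0,"ty":-0.8,"tz":0,"hand":1},
    {"wx":0,"wy":0,"wz":0,"tx":0,"ty":-0.8,"tz":0,"hand":1},
  ],
)

```text
time_s: 8.1
ee_pos: [0.5469, 0.0441, 0.1832]
orientation: [0.001, 3.14, -0.0]
force: [-0.1, 0.1, -0.4]
width: 0.0004
```

```bash
python3 -c "
from h import *
ballnow('b4')"
```

```text
8.1 [0.5469 0.0441 0.1832] [-0.13  0.11 -0.41]
scene [250.5 170.3] [14, 14, 4, 4, 12] z.188: [0.5482 0.0227 0.188 ]
top none
wrist [177.6 253.8] [155, 227, 47, 54, 1993] z.188: [0.5449 0.0105 0.188 ]
ball [array([0.5366, 0.0151, 0.201 ]), array([0.0022, 0.0022])]
```

Request:
step_arm(
  increments=[
    {"wx":0,"wy":0,"wz":0,"tx":0,"ty":1.5,"tz":0,"hand":1},
    {"wx":0,"wy":0,"wz":0,"tx":0,"ty":1,"tz":-3,"hand":1},
    {"wx":0,"wy":0,"wz":0,"tx":0,"ty":0,"tz":-4,"hand":1},
    {"wx":0,"wy":0,"wz":0,"tx":0,"ty":0,"tz":0,"hand":1},
  ],
)

```text
time_s: 8.65
ee_pos: [0.5496, 0.0732, 0.2569]
orientation: [-0.005, 3.132, 0.004]
force: [1.0, 0.4, -0.1]
width: 0.0002
```

```bash
python3 -c "
from h import *
ballnow('b5')"
```

```text
8.65 [0.5496 0.0732 0.2569] [ 1.04  0.38 -0.14]
scene [254.5 172. ] [18, 15, 4, 5, 16] z.188: [0.5461 0.0057 0.188 ]
top [269.4 190.2] [34, 19, 2, 3, 5] z.188: [ 0.5444 -0.0027  0.188 ]
wrist [144.3 202.4] [126, 185, 38, 35, 1039] z.188: [0.5434 0.0037 0.188 ]
ball [array([0.5428, 0.0044, 0.1907]), array([0.0003, 0.0003])]
```

The ball is back at y ≈ 0.004–0.006, against 0.0038 at the start, so the pawl is down. Now back to the right of the knob.

Request:
step_arm(
  increments=[
    {"wx":0,"wy":0,"wz":0,"tx":2,"ty":-3,"tz":0,"hand":1},
    {"wx":0,"wy":0,"wz":0,"tx":2,"ty":-4,"tz":0,"hand":1},
    {"wx":0,"wy":0,"wz":0,"tx":2,"ty":-4,"tz":0,"hand":1},
    {"wx":0,"wy":0,"wz":0,"tx":1,"ty":-2.3,"tz":0,"hand":1},
    {"wx":0,"wy":0,"wz":0,"tx":0,"ty":0,"tz":0,"hand":1},
    {"wx":0,"wy":0,"wz":0,"tx":0,"ty":0,"tz":0,"hand":1},
  ],
)

```text
time_s: 9.4
ee_pos: [0.4759, -0.0625, 0.2514]
orientation: [-0.001, -3.14, -0.001]
force: [0.5, 0.1, -0.1]
width: 0.0001
```

Request:
step_arm(
  increments=[
    {"wx":0,"wy":0,"wz":0,"tx":0,"ty":0,"tz":3,"hand":1},
    {"wx":0,"wy":0,"wz":0,"tx":0,"ty":0,"tz":4,"hand":1},
    {"wx":0,"wy":0,"wz":0,"tx":0,"ty":0,"tz":4,"hand":1},
    {"wx":0,"wy":0,"wz":0,"tx":0,"ty":0,"tz":2,"hand":1},
    {"wx":0,"wy":0,"wz":0,"tx":0,"ty":0.8,"tz":0,"hand":1},
    {"wx":0,"wy":0,"wz":0,"tx":0,"ty":0.6,"tz":0,"hand":1},
    {"wx":0,"wy":0,"wz":0,"tx":0,"ty":0.4,"tz":0,"hand":1},
    {"wx":0,"wy":0,"wz":0,"tx":0,"ty":0.3,"tz":0,"hand":1},
  ],
)

```text
time_s: 10.2
ee_pos: [0.4775, -0.0407, 0.1235]
orientation: [-0.003, 3.139, 0.0]
force: [-0.1, -0.6, 0.6]
width: -0.0001
```

Request:
step_arm(
  increments=[
    {"wx":0,"wy":0,"wz":0,"tx":0,"ty":0.3,"tz":0,"hand":1},
    {"wx":0,"wy":0,"wz":0,"tx":0,"ty":0.3,"tz":0,"hand":1},
    {"wx":0,"wy":0,"wz":0,"tx":0,"ty":0,"tz":0,"hand":1},
  ],
)

```text
time_s: 10.5
ee_pos: [0.4771, -0.0358, 0.1229]
orientation: [-0.0, 3.14, -0.0]
force: [0.4, -1.5, 1.8]
width: 0.0001
```

Request:
step_arm(
  increments=[
    {"wx":0,"wy":0,"wz":0,"tx":0,"ty":0.2,"tz":0,"hand":1},
    {"wx":0,"wy":0,"wz":0,"tx":0,"ty":0.2,"tz":0,"hand":1},
    {"wx":0,"wy":0,"wz":0,"tx":0,"ty":0,"tz":0,"hand":1},
  ],
)

```text
time_s: 10.8
ee_pos: [0.4769, -0.0317, 0.1224]
orientation: [-0.0, 3.141, 0.0]
force: [1.5, -2.4, 0.8]
width: -0.0002
```

Request:
step_arm(
  increments=[
    {"wx":0,"wy":0,"wz":0,"tx":0,"ty":0.2,"tz":0,"hand":1},
    {"wx":0,"wy":0,"wz":0,"tx":0,"ty":0.1,"tz":0,"hand":1},
    {"wx":0,"wy":0,"wz":0,"tx":0,"ty":0,"tz":0,"hand":1},
  ],
)

```text
time_s: 11.1
ee_pos: [0.4767, -0.0292, 0.1223]
orientation: [0.0, 3.141, -0.001]
force: [2.6, -3.3, 1.2]
width: 0.0001
```

Request:
step_arm(
  increments=[
    {"wx":0,"wy":0,"wz":0,"tx":0,"ty":0.2,"tz":0,"hand":1},
    {"wx":0,"wy":0,"wz":0,"tx":0,"ty":0,"tz":0,"hand":1},
  ],
)

```text
time_s: 11.3
ee_pos: [0.4767, -0.0288, 0.1223]
orientation: [0.002, 3.141, -0.004]
force: [1.7, -6.9, 0.2]
width: 0.0002
```

```bash
python3 - <<'E'
from h import *
ballnow('b6')
c=load("b6_wrist")
for d in (-9,-15,-21):
    a=np.radians(d);print(d,np.round(proj(c,[.479,-.023-.056*np.sin(a),.075+.056*np.cos(a)]),1))
cv2.imwrite("pics/b6w.png",c["pixels"][:,:,::-1])
E
```

```text
11.3 [ 0.4767 -0.0288  0.1223] [ 1.7  -6.86  0.16]
scene none
top none
wrist none
-9 [284.4 264.6]
-15 [297.1 263.3]
-21 [309.1 261.4]
```

View pics/b6w.png

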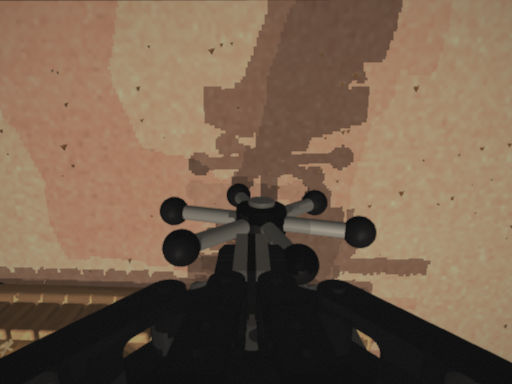

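The knob is at (301,264), about 16° left, near the predicted -15°, and the force rises while the motion stalls. I push a little more to make sure the tooth is hard on the pawl.

Request:
step_arm(
  increments=[
    {"wx":0,"wy":0,"wz":0,"tx":0,"ty":0.15,"tz":0,"hand":1},
    {"wx":0,"wy":0,"wz":0,"tx":0,"ty":0,"tz":0,"hand":1},
  ],
)

```text
time_s: 11.65
ee_pos: [0.4767, -0.0285, 0.1223]
orientation: [0.004, 3.141, -0.005]
force: [2.2, -10.3, -0.2]
width: 0.0
```

Request:
step_arm(
  increments=[
    {"wx":0,"wy":0,"wz":0,"tx":0,"ty":0.1,"tz":0,"hand":1},
    {"wx":0,"wy":0,"wz":0,"tx":0,"ty":0,"tz":0,"hand":1},
  ],
)

```text
time_s: 11.85
ee_pos: [0.4767, -0.0284, 0.1223]
orientation: [0.005, 3.141, -0.007]
force: [2.2, -12.5, -0.5]
width: -0.0003
```

```bash
python3 - <<'E'
from h import *
st=manip.get_state();print(st["ee_pos"],st["force"])
print(wheel(load("b6_wrist"),[(301,264),(181,248),(360,232),(173,210),(315,202),(238,195)],[-15,45,-75,105,-135,165]))
E
```

```text
[ 0.47672896 -0.02843295  0.12227781] [  2.247227   -12.50864227  -0.50461549]
(array([ 0.4783, -0.023 ,  0.0767]), np.float64(-0.8392194915692002), array([-1.7, -0.5,  0.2,  1.9,  0.5, -2.8,  1. ,  2.9,  0.2, -1.4,  0.6,
        0.2, -1.3, -0.3,  0.8]))
```

The wheel is stalled dead: 12.5 N with no motion, handle at -15.8°. I withdraw a little to the right, then straight up and away.

Request:
step_arm(
  increments=[
    {"wx":0,"wy":0,"wz":0,"tx":0,"ty":-0.5,"tz":0,"hand":1},
    {"wx":0,"wy":0,"wz":0,"tx":0,"ty":-0.5,"tz":0,"hand":1},
    {"wx":0,"wy":0,"wz":0,"tx":0,"ty":0,"tz":-1,"hand":1},
    {"wx":0,"wy":0,"wz":0,"tx":0,"ty":0,"tz":-4,"hand":1},
    {"wx":0,"wy":0,"wz":0,"tx":0,"ty":0,"tz":-4,"hand":1},
    {"wx":0,"wy":0,"wz":0,"tx":0,"ty":0,"tz":-4,"hand":1},
    {"wx":0,"wy":0,"wz":0,"tx":0,"ty":-2,"tz":0,"hand":1},
    {"wx":0,"wy":0,"wz":0,"tx":0,"ty":0,"tz":0,"hand":1},
  ],
)

```text
time_s: 12.65
ee_pos: [0.4766, -0.0557, 0.254]
orientation: [0.003, 3.139, -0.001]
force: [0.2, 0.2, -0.7]
width: -0.0002
```

```bash
python3 - <<'E'
from h import *
ballnow('b7')
c=load("b7_wrist")
print(np.round([proj(c,[.479,-.023-.056*np.sin(a),.075+.056*np.cos(a)]) for a in np.radians([-15.8,44.2,-75.8])],1))
cv2.imwrite("pics/b7w.png",c["pixels"][:,:,::-1])
E
```

```text
12.65 [ 0.4766 -0.0557  0.254 ] [ 0.19  0.21 -0.72]
scene [255.8 172.4] [19, 16, 5, 4, 18] z.188: [0.5462 0.0007 0.188 ]
top [267.9 190.2] [30, 18, 7, 5, 26] z.188: [0.5443 0.003  0.188 ]
wrist none
ball [array([0.5452, 0.0018, 0.188 ]), array([0.0014, 0.0014])]
[[307.5 189.6]
 [241.  185.4]
 [342.7 178.4]]
```

View pics/b7w.png

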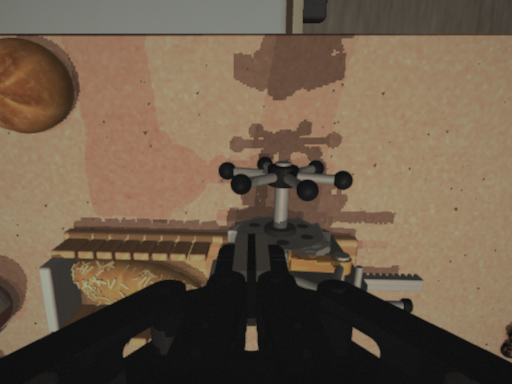

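The wrist view shows the knobs at (307,190), (241,185) and (343,180), exactly where -15.8° predicts. The loaf is still in its trough, and the ball is back at its pawl-down place. I hand in.

```bash
python3 -c "
from station import manip
print(manip.hand_in())"
```

```text
the job is handed in; nothing more can be done
None
```

The feed is one notch back from where it was held, with the pawl down on the wheel. I handed the job in at about 12.7 s of the 61 s allowed; no verdict was reported.

- **Lifting the pawl:** With the fingers shut, I pushed the red ball left until the pawl tipped over. The ball rested at bed y about +0.14 m and stayed there after the fingers left.
- **First push of the handle:** I pushed the top knob left from 20.7° right of vertical to 5.7° left. That is about 0.46 rad, putting the wheel at about -0.36. This is nearer 0.7 of a notch than half, because the fingers were wider at the contact than I had taken. One tooth had passed and the next was not yet reached.
- **Dropping the pawl:** I pushed the ball right and it fell back to within 2 mm of its starting place.
- **Second push of the handle:** I pushed the handle on until the wheel stalled. The force rose from 3 N to 12.5 N with less than 1 mm of motion.

**Last checks, with the arm clear:**
- **Handle:** it held at about -15.8°, against about -15.3° expected for exactly one notch.
- **Ball:** it was at its pawl-down place, y 0.002 against 0.004 at the start. The two camera views differed by about 2 mm, which is within calibration.
- **Loaf and bystanders:** the loaf and the kaiser roll looked undisturbed in the wrist view. I did not measure the other bystanders again, but the arm stayed well away from them.

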